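# Set the sprung stop to its middle catch

## Task

Set the orange-handled sliding stop on the welding table to its middle position for the next batch of trays: push its handle away against the spring until the brass pin drops in behind the slide's tooth, then let go so that the slide springs back and stays caught on the pin. Only push it with the fingers, never taking the handle between them, and leave the black-handled stop and the loose things as they are.

Things in the scene. Friction and masses are not known exactly. Their poses are not given: they have to be found in the camera images.
- orange_stop: The stop to be set: fixed sprung slide stop, base plate 220 x 120 x 12 mm. Origin: on the table, on its centre line, 85 mm from its handle end. x: push direction, yaw within 0.5 rad of straight ahead; z up. A grey bridge over the slide (72 mm high, 24 mm long, 112 mm wide, centred at x = 45 mm) holds the upright brass pin, whose head is 100 mm high. Rods' end bar: x = -84 to -74 mm, 36 mm high.
- orange_slide (a joint): travel of the orange slide along x, m: 0 home, 0.060 hard end. A spring drives it home, 3.5 N at 0 to 8 N at 0.060, plus up to 3 N at 0.005 to 0.030, where its brass tooth lifts the pin, plus 25 N per m/s of drag. Past 0.031 the pin drops behind the tooth; let go then and it returns within 0.5 s to rest on the pin at 0.030, its middle position. Let go before, it returns to 0.
- orange_handle (a point): centre of the near face of the orange handle, moving with the slide: an upright plate 80 mm wide, 10 mm thick, from 40 mm (top of the carriage, which ends flush with this face) to 105 mm above the table. The point is 80 mm above the table and, at travel 0, 55 mm on the near side of the base's origin. Axes as the base's: x points into the face.
- black_stop: The stop to leave alone: fixed sprung slide stop, base plate 220 x 120 x 12 mm. Origin: on the table, on its centre line, 85 mm from its handle end. x: push direction, yaw within 0.5 rad of straight ahead; z up. A grey bridge over the slide (72 mm high, 24 mm long, 112 mm wide, centred at x = 45 mm) holds the upright brass pin, whose head is 100 mm high. Rods' end bar: x = -84 to -74 mm, 36 mm high.
- black_slide (a joint): travel of the black slide along x, m: 0 home, 0.060 hard end. A spring drives it home, 3.5 N at 0 to 8 N at 0.060, plus up to 3 N at 0.005 to 0.030, where its brass tooth lifts the pin, plus 25 N per m/s of drag. Past 0.031 the pin drops behind the tooth; let go then and it returns within 0.5 s to rest on the pin at 0.030, its middle position. Let go before, it returns to 0.
- black_handle (a point): centre of the near face of the black handle, moving with the slide: an upright plate 80 mm wide, 10 mm thick, from 40 mm (top of the carriage, which ends flush with this face) to 105 mm above the table. The point is 80 mm above the table and, at travel 0, 55 mm on the near side of the base's origin. Axes as the base's: x points into the face.
- orange_pin (a joint): lift of the orange stop's sprung brass pin, m: 0 = fully down, about 0.008 while the tooth rides under it
- tray: loose welded sheet-steel tray, 110 x 160 mm, 30 mm high, lying on the far right; origin: centre of its underside. A bystander.
- spray_can: loose white can with a yellow band, 56 mm across, 150 mm high, upright on the far left; origin: centre of its underside. A bystander.
- wrench: loose steel wrench lying flat beyond the stops; origin: about the middle of its underside. A bystander.
- stud: loose turned steel stud, 32 mm across at its foot, 22 mm above, 60 mm high, standing between the two stops on the robot's side; origin: centre of its underside. A bystander.

How it is judged:
By the outcome, as a careful person would: the job done as asked, in the order asked, and still so for the second after the job is handed in, with the robot touching nothing.
It also fails if it takes over 32 s, if anything falls off the work surface, if the arm or the gripper's body presses on something with over 40 N, if the wrist force passes 120 N, or if a joint passes its speed limit or range.

## Robot

A 6-joint arm with a two-finger parallel gripper is mounted at the origin on the work surface. World frame = base frame: x ahead of the robot, y to its left, z up, the work surface at z = 0. Lengths are in mm, angles in rad, forces in N, time in s.
With the tool pointing down it reaches from about 300 to 875 mm from the base axis. Payload 4.2 kg.
Tool frame: the origin (TCP) lies between the finger pads; the fingertips stand 8 mm ahead of it and the grasp point (between the pads) lies 11 mm behind it; z points along the fingers, y is the line along which they close (so a half turn about z gives the same grasp; the last joint's range is limited). The gripper opens to 85 mm and grips with 20 to 120 N. Pads are 22 mm wide; open, the fingers measure 114 mm over their backs; the gripper's body (76 mm by 85 mm) begins 54 mm behind the grasp point. The pads swing forward as they close: fully open they stand 13 mm farther back than shut.
Start: joints at [-1.218, 0.32, 1.565, -0, 1.257, -0.02], TCP at [209.433, -535.517, 239.338] pointing down, gripper open.
Joint ranges: [-3.11, 3.11], [-0.84, 2.01], [0.21, 2.61], [-1.34, 4.49], [0.05, 2.63], [-2.56, 2.56]. Speed limits (rad/s): [2.57, 2.57, 3.14, 3.14, 3.14, 3.14].

## Interface

Orientations are given as a unit quaternion [w, x, y, z].
In Python, from station import robot gives the robot as it stands. The module is installed in compiled form; this text tells all that it offers.
- The arm moves only by the shell command python3 -m creep 'ROWS'. ROWS is JSON, a list that holds one entry, the list of rows, each a list of 5 numbers: the opening, from 0 (shut) to 1 (fully open), then the shift along the tool's x, y, z in m, then the turn about the tool's z in rad. In form: [[[fingers, dx, dy, dz, twist], ...]]. A call has 1 to 8 rows; each row shifts and turns the commanded pose from where the row before left it, along the tool's axes as they then stand; what a row does not reach is not made up. A row lasts 1/12 s, in which the tool goes at most 41.7 mm and 7.16 degrees, less where a joint would pass 70% of its speed; a pose out of reach is approached as far as the arm can. A call with a gripper value outside its range is refused whole. The fingers move at their own pace and stop on an object; the grip force is fixed at half the most. Time passes only in rows, so rows that do not move let the fingers close. It gives the time, the measured TCP pose, the force, the opening and the grip force at its end, in the units of the state.
- robot.observe(): the state, without advancing time (a new reading comes with each control period).
- robot.camera(name): name is "scene" or "top" or "wrist"; returns a dict with "image" (384x512x3 uint8, red, green, blue), "range_z" (384x512 float32, mm along the optical axis (not along the pixel's ray), 0 where there is no reading), "K" (3x3 intrinsics, pixels), "distortion" ([k1, k2, p1, p2, k3] as OpenCV has them; the pictures are not rectified), "extrinsics" (4x4, takes a point from camera to world coordinates). Camera axes: x right, y up, looking along -z (the intrinsics and any distortion apply to the point x, -y, -z); pixel columns grow to the right and rows downward; lengths in mm; the calibration is good to about 2 mm. A picture is of the moment at which its call begins.
- robot.job_done(): hands the job in; it is judged then, once.
Trained networks look in the newest picture that a camera, given by its name, has taken for a name from the list of things; names that differ only in an ending like _2 or _b are one class to them, and where a whole thing is asked for, a point or a joint stands for the part that bears it (a point fixed in the world has none). Each returns a list of dicts, best first, with "p" (0 to 1); they miss things now and then, are a little off and sometimes report something else, mostly with a low value. They report only what shows in the picture. A call takes as long as a camera call.
- robot.spot_in(camera, query): "centre" ([column, row] in pixels, amid what is visible of it).
- robot.outline_of(camera, query): "region" (384x512 bool, what is visible of it) and "centre" ([column, row] in pixels, amid what is visible of it).
- robot.spot_point(camera, query): "centre" ([column, row] in pixels: a listed point, or the origin of a listed thing).
The state is a dict: "t": time; "q": joint angles; "dq": joint speeds; "joint_torque": joint torques, N m; "tool_pos": TCP position; "orientation": TCP orientation; "contact_force": force on the tool from outside, world axes, zero at the start; "torque": the same for the moment, N m; "gripper_width": finger opening in mm; "finger_force": force on a finger pad.
Only numpy, scipy, OpenCV 4.12 (cv2) and the standard library are available. Lean on these libraries where they do the work, as an engineer would, in place of code of your own. Each camera call takes 0.05 s, during which the arm holds its last target. There are 200 camera calls.

## Working session

There is one attempt and no reset: what is moved stays moved. The work goes in short steps, Python scripts to look and compute and a shell command to move; the robot and the scene stay as the last step left them, time stands still between calls to the robot, and variables do not carry over. Pictures are saved under pics/ and viewed, at most 10 in all, crops included, and the job is handed in when it is done.

```bash
mkdir -p pics
cat > h.py <<'E'
import numpy as np, cv2
from station import robot
def world(c,px):
    u,v=px; K=np.array(c["K"]);
    x,y=cv2.undistortPoints(np.array([[[u,v]]],float),K,np.array(c["distortion"]))[0,0]
    r=c["range_z"]; vi,ui=int(round(v)),int(round(u))
    w=r[max(vi-2,0):vi+3,max(ui-2,0):ui+3]; w=w[w>0]
    z=np.median(w) if w.size else 0
    E=np.array(c["extrinsics"]); return (E@[x*z,-y*z,-z,1])[:3]
def ray(c,px,h):
    x,y=cv2.undistortPoints(np.array([[px]],float),np.array(c["K"]),np.array(c["distortion"]))[0,0]
    E=np.array(c["extrinsics"]); d=E[:3,:3]@[x,-y,-1]; o=E[:3,3]
    return o+d*(h-o[2])/d[2]
def cloud(c,m):
    v,u=np.nonzero(m&(c["range_z"]>0)); z=c["range_z"][v,u].astype(float)
    p=cv2.undistortPoints(np.stack([u,v],1)[:,None].astype(float),np.array(c["K"]),np.array(c["distortion"]))[:,0]
    E=np.array(c["extrinsics"]); return np.c_[p[:,0]*z,-p[:,1]*z,-z]@E[:3,:3].T+E[:3,3]
E
python3 - <<'E'
from h import *
np.set_printoptions(precision=1,suppress=True)
s=robot.observe(); print(s["t"],s["tool_pos"],s["orientation"])
for n in("top","scene"):
    c=robot.camera(n); cv2.imwrite(f"pics/{n}0.png",c["image"][...,::-1])
    for q in("orange_handle","orange_stop","black_handle","black_stop"):
        for d in robot.spot_point(n,q)[:2]: print(n,q,round(d["p"],2),d["centre"],world(c,d["centre"]),ray(c,d["centre"],80 if "handle" in q else 0))
    for d in robot.outline_of(n,"orange_slide")[:1]:
        P=cloud(c,d["region"]); t=P[(P[:,2]>95)&(P[:,2]<112)]; print(n,"handle top",len(t),d["p"],d["centre"])
        if len(t)>10:
            (cx,cy),(w,h),a=cv2.minAreaRect(t[:,:2].astype(np.float32)); print(cx,cy,w,h,a,t[:,2].mean())
E
```

```text
0.0 [ 209.3 -535.1  238.5] [-0.   1.   0.2 -0. ]
top orange_handle 0.61 [195.3, 207.0] [531.1 241.7  11.8] [524.  229.5  80. ]
top orange_handle 0.16 [313.1, 206.5] [ 537.4 -223.5   39.3] [ 532.9 -217.8   80. ]
top orange_stop 0.97 [202.8, 195.3] [574.7 208.9  40.5] [580.2 215.3   0. ]
top black_handle 0.7 [318.2, 223.5] [ 472.3 -244.6   27.6] [ 468.9 -236.6   80. ]
top black_stop 0.76 [313.0, 205.8] [ 540.  -223.    39.7] [ 544.5 -228.6    0. ]
top handle top 53 0.77 [202.4, 192.6]
568.1492919921875 202.87493896484375 69.01683044433594 111.14741516113281 45.806243896484375 104.5795221088638
scene orange_handle 0.61 [330.7, 185.7] [542.3 232.8  95.3] [518.4 236.4  80. ]
scene orange_stop 0.6 [324.9, 217.1] [657.2 207.9  53.5] [585.5 218.5   0. ]
scene black_handle 0.77 [198.0, 176.4] [ 483.4 -209.3   82.9] [ 478.7 -210.2   80. ]
scene black_handle 0.56 [407.4, 226.2] [641.4 472.2  13.8] [727.2 439.5  80. ]
scene black_stop 0.78 [195.0, 204.1] [ 601.2 -203.6   51.2] [ 529.3 -218.9    0. ]
scene handle top 92 0.91 [324.8, 197.4]
580.6901245117188 227.42202758789062 74.26966857910156 107.40213775634766 84.11811065673828 100.35116167446382
```

View pics/top0.png

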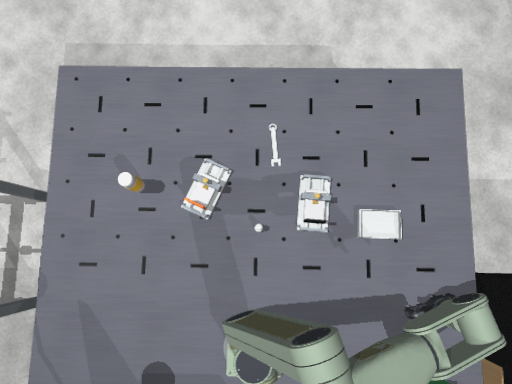

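View pics/scene0.png

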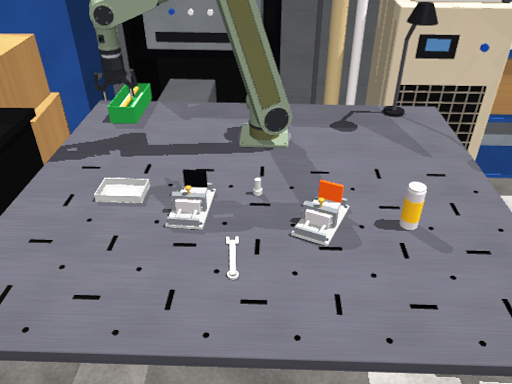

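The top view shows the orange stop at about (207,189) with its handle at (195,204), and the black stop at (314,203). The scene view shows the orange handle upright at (330,191). Next I'll refine the handle position and yaw from colour and depth.

```bash
cat >> h.py <<'E'
def orange(c):
    hsv=cv2.cvtColor(c["image"],cv2.COLOR_RGB2HSV)
    m=cv2.inRange(hsv,(3,170,150),(12,255,255))
    n,l,st,ce=cv2.connectedComponentsWithStats(m); return l,st,ce
E
python3 - <<'E'
from h import *
np.set_printoptions(precision=2,suppress=True)
for n in("top","scene"):
    c=robot.camera(n); l,st,ce=orange(c)
    for i in range(1,len(st)):
        if st[i,4]<15: continue
        P=cloud(c,l==i); m=np.median(P,0); print(n,ce[i],st[i,4],m)
        P=P[np.linalg.norm(P-m,axis=1)<70]
        if 400<m[0]<650 and m[1]>100:
            x,y=P[:,0],P[:,1]; d=cv2.fitLine(P[:,:2].astype(np.float32),cv2.DIST_HUBER,0,.01,.01).ravel(); print(" plate dir",d, "yaw",np.arctan2(-d[0],d[1]) if d[1]>0 else np.arctan2(d[0],-d[1]),"z",P[:,2].min(),P[:,2].max(), P[:,:2].mean(0))
    r=robot.outline_of(n,"orange_stop")[0]
    if n=="top":
        P=cloud(c,r["region"]); 
        v,u=np.nonzero(r["region"]); hull=cv2.convexHull(np.stack([u,v],1).astype(np.float32))[:,0]
        Q=np.array([ray(c,p,12)[:2] for p in hull],np.float32); print("base",r["p"],cv2.minAreaRect(Q),cv2.boxPoints(cv2.minAreaRect(Q)))
    h=[d for d in robot.spot_in(n,"orange_pin")][:1]
    for d in h: print(n,"pin",d["p"],d["centre"],ray(c,d["centre"],96))
w,x,y,z=robot.observe()["orientation"]; print("tool x yaw",2*np.arctan2(y,x))
c=robot.camera("wrist");print(c["extrinsics"])
E
```

```text
top [198.   204.55] 20 [531.15 215.47 102.27]
 plate dir [  0.38   0.93 530.41 215.72] yaw -0.38678735 z 92.03004214007251 110.07246512779648 [530.99 215.62]
base 0.77 ((611.3997802734375, 205.55848693847656), (132.76104736328125, 221.9994659423828), 65.76102447509766) [[482.93 190.6 ]
 [685.36  99.46]
 [739.87 220.52]
 [537.44 311.66]]
scene [330.41 191.47] 375 [542.38 233.95  72.37]
 plate dir [  0.4    0.91 542.82 233.03] yaw -0.41619202 z 27.291553548117236 106.12159044399573 [542.89 233.38]
scene pin 0.52 [318.7, 201.1] [632.54 187.31  96.  ]
tool x yaw 0.37277581101337437
[[   0.37    0.89    0.26  276.61]
 [  -0.93    0.35    0.1  -510.12]
 [   0.     -0.28    0.96  375.52]
 [   0.      0.      0.      1.  ]]
```

```bash
python3 -m creep '[[[0,0,0,0,-0.1125],[0,0,0,0,-0.1125],[0,0,0,0,-0.1125],[0,0,0,0,-0.1125],[0,0,0,0,-0.1125],[0,0,0,0,-0.1125],[0,0,0,0,-0.1125],[0,0,0,0,0]]]'
python3 -m creep '[[[0,0.02,0,0,0],[0,0.035,-0.003,0,0],[0,0.035,-0.003,0,0],[0,0.035,-0.004,0,0],[0,0.035,-0.004,0,0],[0,0.035,-0.004,0,0],[0,0.035,-0.004,0,0],[0,0.035,-0.004,0,0]]]'
```

```text
t: 1.62
tool_pos: [209.4, -535.5, 239.3]
orientation: [0.0, 0.836, 0.549, -0.0]
contact_force: [0.2, -0.4, 0.5]
gripper_width: 0.0
finger_force: 0.0
t: 2.28
tool_pos: [291.4, -280.5, 239.5]
orientation: [0.0, 0.837, 0.547, 0.0]
contact_force: [0.8, -0.5, 1.0]
gripper_width: 0.4
finger_force: 0.0
```

```bash
python3 -m creep '[[[0,0.036,-0.003,0,0],[0,0.036,-0.003,0,0],[0,0.036,-0.003,0,0],[0,0.036,-0.003,0,0],[0,0.036,-0.003,0,0],[0,0.036,-0.003,0,0],[0,0.036,-0.003,0,0],[0,0.036,-0.003,0,0]]]'
python3 -m creep '[[[0,0.036,-0.003,0,0],[0,0.036,-0.004,0,0],[0,0.036,-0.004,0,0],[0,0.036,-0.004,0,0],[0,0.036,-0.004,0,0],[0,0.036,-0.004,0,0],[0,0.036,-0.004,0,0],[0,0.02,-0.002,0,0]]]'
python3 - <<'E'
from h import *
np.set_printoptions(precision=2,suppress=True)
c=robot.camera("wrist"); cv2.imwrite("pics/w1.png",c["image"][...,::-1])
s=robot.observe(); w,x,y,z=s["orientation"]; print(s["t"],s["tool_pos"],2*np.arctan2(y,x),s["q"])
for d in robot.spot_point("wrist","orange_handle")[:1]: print(d,ray(c,d["centre"],80))
l,st,ce=orange(c)
for i in range(1,len(st)):
    if st[i,4]<100: continue
    P=cloud(c,l==i); t=P[(P[:,2]>99)&(P[:,2]<111)]; print(ce[i],st[i,4],np.median(P,0),len(t))
    if len(t)>20:print(cv2.minAreaRect(t[:,:2].astype(np.float32)),cv2.fitLine(t[:,:2].astype(np.float32),cv2.DIST_HUBER,0,.01,.01).ravel(),t[:,2].mean())
E
```

```text
t: 2.95
tool_pos: [384.5, -6.7, 239.7]
orientation: [0.0, 0.837, 0.547, 0.0]
contact_force: [1.3, 0.4, 0.2]
gripper_width: -0.2
finger_force: 0.0
t: 3.62
tool_pos: [467.1, 256.1, 239.2]
orientation: [-0.0, 0.837, 0.548, 0.001]
contact_force: [0.7, -0.4, 0.1]
gripper_width: 0.3
finger_force: 0.0
3.6667 [468.08 258.12 238.98] 1.1602591232697483 [0.48 0.25 1.66 0.   1.23 0.89]
{'centre': [314.8, 169.1], 'p': 0.84} [531.18 234.49  80.  ]
[322.04 176.09] 584 [529.46 223.63 104.74] 412
((536.3931884765625, 232.74046325683594), (77.72798156738281, 10.206876754760742), 67.44523620605469) [  0.42   0.91 535.44 236.36] 105.1573422330569
```

View pics/w1.png

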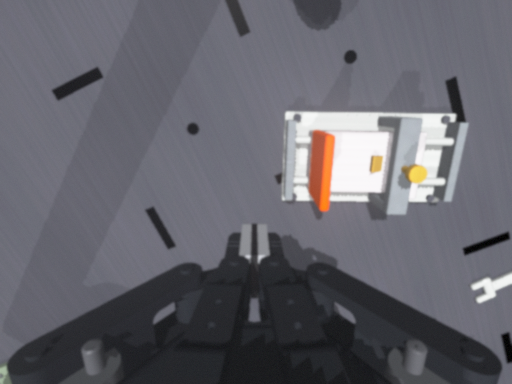

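The wrist view shows the orange handle's top edge at (322,172) and the pin head at (417,174), with nothing between the shut fingers at (254,240) and the handle face. The depth fit puts the near-face centre at (532,235). The yaw is about -0.40, so I'll descend and approach.

```bash
python3 -m creep '[[[0,0.004,0,0.015,0],[0,0,0,0.03,0],[0,0,0,0.03,0],[0,0,0,0.03,0],[0,0,0,0.03,0],[0,0,0,0.019,0],[0,0,0,0,0],[0,0,0,0,0]]]'
python3 -m creep '[[[0,0,0.01,0,0],[0,0,0.01,0,0],[0,0,0.01,0,0],[0,0,0.01,0,0],[0,0,0,0,0],[0,0,0,0,0]]]'
python3 - <<'E'
from h import *
c=robot.camera("scene"); cv2.imwrite("pics/s1.png",cv2.resize(c["image"][100:280,220:460,::-1],None,fx=3,fy=3))
E
```

```text
t: 4.38
tool_pos: [467.4, 255.2, 85.0]
orientation: [0.0, 0.837, 0.547, -0.001]
contact_force: [-0.4, 0.7, 1.1]
gripper_width: 0.1
finger_force: 0.0
t: 4.88
tool_pos: [505.4, 239.8, 85.6]
orientation: [0.0, 0.837, 0.548, 0.0]
contact_force: [-1.4, 0.2, -0.2]
gripper_width: 0.2
finger_force: 0.0
```

View pics/s1.png

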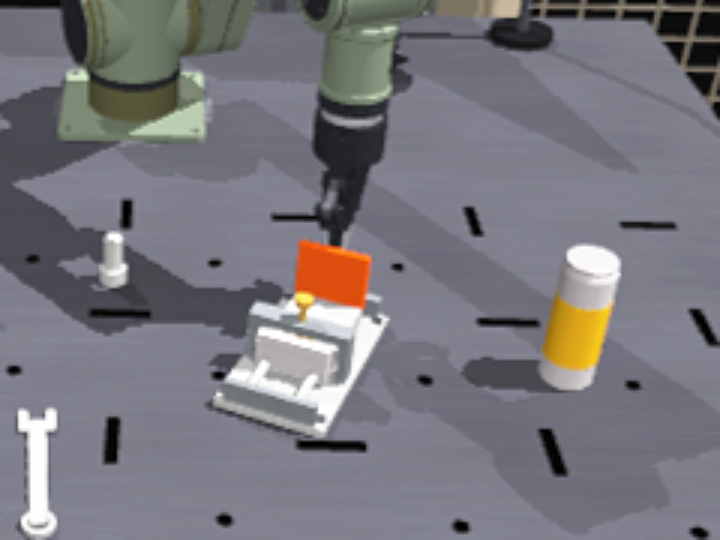

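The scene crop shows the shut fingers just behind the orange handle at (335,240), nothing touched yet, and the slide still home. Now I'll feel for contact.

```bash
python3 -m creep '[[[0,0.005,0.004,0,0],[0,0,0.004,0,0],[0,0,0.004,0,0],[0,0,0,0,0]]]'; python3 -m creep '[[[0,0,0.004,0,0],[0,0,0.004,0,0],[0,0,0,0,0]]]'
python3 -m creep '[[[0,0,0.004,0,0],[0,0,0.004,0,0],[0,0,0,0,0]]]'
python3 - <<'E'
from h import *
np.set_printoptions(precision=2,suppress=True)
c=robot.camera("wrist"); cv2.imwrite("pics/w2.png",c["image"][...,::-1])
l,st,ce=orange(c); i=1+np.argmax(st[1:,4]); P=cloud(c,l==i); t=P[(P[:,2]>99)&(P[:,2]<111)]; print(len(t),cv2.minAreaRect(t[:,:2].astype(np.float32)),robot.observe()["tool_pos"],robot.observe()["contact_force"])
E
```

```text
t: 5.27
tool_pos: [518.3, 240.0, 85.3]
orientation: [0.0, 0.836, 0.548, 0.0]
contact_force: [0.5, -0.0, 0.4]
gripper_width: 0.2
finger_force: 0.0
t: 5.52
tool_pos: [524.5, 236.7, 85.1]
orientation: [-0.0, 0.837, 0.548, -0.001]
contact_force: [-4.1, 2.0, 0.9]
gripper_width: 0.0
finger_force: 1.8
t: 5.77
tool_pos: [531.2, 233.7, 85.2]
orientation: [-0.001, 0.837, 0.548, -0.001]
contact_force: [-4.7, 1.7, 2.0]
gripper_width: 0.3
finger_force: 2.5
1721 ((555.9038696289062, 243.33050537109375), (45.0775146484375, 9.63225269317627), 67.25553131103516) [531.18 233.72  85.14] [-3.56  2.23  1.84]
```

View pics/w2.png

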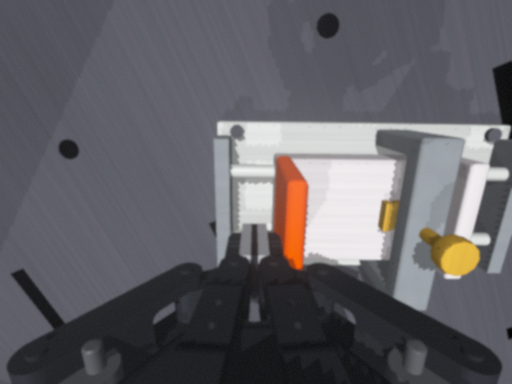

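The wrist view shows the finger on the near face of the handle at (285,250). Travel is about 14 mm so far, at about 5 N. I'll push about 29 mm more, to roughly 43 mm.

```bash
python3 -m creep '[[[0,0,0.004,0,0],[0,0,0.004,0,0],[0,0,0.004,0,0],[0,0,0.004,0,0],[0,0,0.004,0,0],[0,0,0.004,0,0],[0,0,0.005,0,0],[0,0,0,0,0]]]'
python3 -m creep '[[[0,0,0,0,0],[0,0,0,0,0]]]'
python3 - <<'E'
from h import *
np.set_printoptions(precision=2,suppress=True)
c=robot.camera("wrist")
l,st,ce=orange(c); i=1+np.argmax(st[1:,4]); P=cloud(c,l==i); t=P[(P[:,2]>99)&(P[:,2]<111)]; r=cv2.minAreaRect(t[:,:2].astype(np.float32)); d=np.array([.922,-.387]);s=robot.observe()
print(r,"travel",np.dot(r[0],d)-404.5,np.dot(s["tool_pos"][:2],d)-385.4,s["contact_force"])
c=robot.camera("scene"); cv2.imwrite("pics/s2.png",cv2.resize(c["image"][150:260,270:400,::-1],None,fx=5,fy=5))
E
```

```text
t: 6.48
tool_pos: [557.6, 221.9, 85.1]
orientation: [-0.001, 0.837, 0.548, -0.001]
contact_force: [-5.6, 2.1, 4.0]
gripper_width: -0.0
finger_force: 3.0
t: 6.65
tool_pos: [557.2, 222.1, 85.2]
orientation: [-0.001, 0.836, 0.548, -0.002]
contact_force: [-6.5, 1.7, 2.0]
gripper_width: -0.1
finger_force: 3.1
((582.0664672851562, 231.75157165527344), (44.54154586791992, 9.4256591796875), 67.17415618896484) travel 42.47742460632327 42.346140598114346 [-4.67  1.07  3.25]
```

View pics/s2.png

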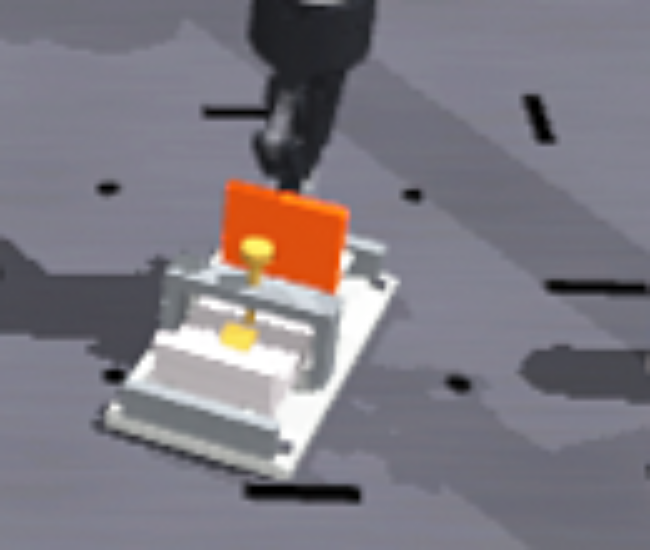

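The crop shows the slide pushed in, the tooth at (238,335) past the pin at (257,255), and the pin down behind it. Measured travel is 42 mm. I'll back off to release it.

```bash
python3 -m creep '[[[0,0,-0.006,0,0],[0,0,-0.006,0,0],[0,0,-0.008,0,0],[0,0,-0.01,0,0],[0,0,-0.02,0,0],[0,0,-0.02,0,0],[0,0,-0.02,0,0],[0,0,0,0,0]]]'
python3 -m creep '[[[0,0,0,-0.03,0],[0,0,0,-0.03,0],[0,0,0,-0.03,0],[0,0,0,-0.03,0],[0,0,0,-0.03,0],[0,0,0,0,0],[0,0,0,0,0]]]'
python3 - <<'E'
from h import *
np.set_printoptions(precision=2,suppress=True)
c=robot.camera("wrist"); cv2.imwrite("pics/w3.png",c["image"][...,::-1])
l,st,ce=orange(c); i=1+np.argmax(st[1:,4]); P=cloud(c,l==i); t=P[(P[:,2]>99)&(P[:,2]<111)]; r=cv2.minAreaRect(t[:,:2].astype(np.float32)); d=np.array([.922,-.387]);s=robot.observe()
print(r,"travel",np.dot(r[0],d)-404.5,s["t"],s["contact_force"])
E
```

```text
t: 7.42
tool_pos: [472.8, 258.6, 85.2]
orientation: [-0.0, 0.836, 0.549, -0.001]
contact_force: [-0.3, -0.5, -0.1]
gripper_width: -0.1
finger_force: 0.0
t: 8.0
tool_pos: [477.6, 258.3, 237.4]
orientation: [0.001, 0.836, 0.548, 0.003]
contact_force: [0.5, 0.9, -0.9]
gripper_width: 0.1
finger_force: 0.0
((563.2886962890625, 220.36734008789062), (79.24501037597656, 9.932815551757812), 67.09521484375) travel 29.570017364502007 8.05 [-0.33  0.42 -0.98]
```

View pics/w3.png

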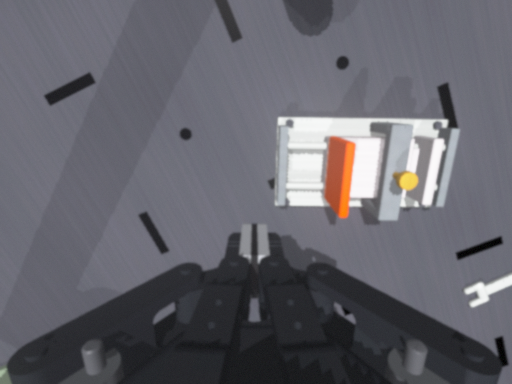

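The wrist view shows the handle caught at (340,175) with the fingers well clear. Measured travel is 29.6 mm, which is the middle position.

```bash
python3 -c "
from station import robot
print(robot.job_done())"
```

```text
the job is handed in; nothing more can be done
None
```

The orange stop is caught on its pin in the middle position (measured travel about 29.6 mm); I only pushed it with shut fingers, went near nothing else, and handed the job in at about 8 s.

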